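# Slide the tall polish bottle into its bay and shut the panel

## Task

Put the polish bottle away: push it gently, low down so that it slides over the bench without tipping, into the roofless bay of the pine crate, and leave it standing upright there behind the panel's groove. Then push the plywood panel, which has a cleat to push on, fully across that bay so the bottle is shut in. Only push with the fingers, never grip or lift the bottle, and leave the polish tin, round brush, egg cup and shoe horn where they are.

Things in the scene. Friction and masses are not known exactly. Their poses are not given: they have to be found in the camera images.
- bottle: Tall narrow brown bottle, paper band, black cap, loose: round, 48 mm diameter up to 85 mm height, then a slim neck and cap 28 mm in diameter, 165 mm tall, about 0.2 kg. Origin at the centre of its underside, z up. Slides if pushed below about 30 mm above the bench, tips if pushed near half height. A hand pointing straight down would hit the bottle's top: lean it back so the fingertips lead.
- crate: Pine crate on its side, fixed, 86 mm high. Origin on the bench in the panel's plane, in the middle of the roofless bay's mouth; x points into the bay (away from the robot), y along the front to the left, z up. Roofed bay from y = 125 to 419 mm. The panel runs along y at x = -5 to 5 mm in a groove flush with the bench; the whole bottle must get beyond x = 5 mm.
- bay (a point): Middle of the floor of the roofless (right-hand) bay, 65 mm beyond the panel's plane; axes as the crate's. Floor: bare level bench, no step. Mouth 250 mm wide (125 mm either side); back slats 66 mm high, inner face 70 mm beyond this point; right end board 50 mm high; board towards the roofed bay 76 mm high, starting 12 mm behind the panel's plane.
- panel (a joint): Sliding plywood panel, 250 mm wide, 9 mm thick, top edge 74 mm above the bench. In m: 0 = wholly in front of the roofed bay, grows as it slides right (crate's -y), 0.275 = end stop, exactly across the roofless bay. Starts between 0 and 0.03, slides with about 2 N of drag, stays where it is left.
- cleat (a point): Centre of the upright wooden cleat on the middle of the panel's front face, by which it is pushed: 20 mm wide along y, standing 36 mm out from the panel towards the robot (this point is 18 mm from the panel's face), 75 mm high, from 30 to 105 mm above the bench. Moves with the panel; axes as the crate's. At the end stop it is level with the bay's middle.
- tin: Bystander: flat black polish tin, 75 mm diameter, 26 mm high. Origin at the centre of its underside.
- brush: Bystander: round brush, 54 mm diameter, 74 mm high with its knob, bristles down. Origin at the centre of its underside.
- eggcup: Bystander: white ceramic egg cup, 48 mm diameter, 62 mm high. Origin at the centre of its underside.
- horn: Bystander: steel shoe horn lying flat, 150 mm long along its x, 42 mm wide, 9 mm high. Origin at its middle on the bench.

How it is judged:
By the outcome, as a careful person would: the job done as asked, in the order asked, and still so for the second after the job is handed in, with the robot touching nothing.
It also fails if it takes over 64 s, if anything falls off the work surface, if the arm or the gripper's body presses on something with over 40 N, if the wrist force passes 120 N, or if a joint passes its speed limit or range.

## Robot

A 6-joint arm with a two-finger parallel gripper is mounted at the origin on the work surface. World frame = base frame: x ahead of the robot, y to its left, z up, the work surface at z = 0. Lengths are in mm, angles in rad, forces in N, time in s.
With the tool pointing down it reaches from about 275 to 850 mm from the base axis. Payload 19 kg.
Tool frame: the origin (TCP) lies between the finger pads; the fingertips stand 14 mm ahead of it and the grasp point (between the pads) lies 5 mm behind it (r.tip_extent is the distance from the TCP to the fingertips, in mm); z points along the fingers, y is the direction in which the jaws open and shut (so a half turn about z gives the same grasp; the last joint's range is limited). The gripper opens to 85 mm and grips with 20 to 120 N. Pads are 22 mm wide; open, the fingers measure 114 mm over their backs; the gripper's body (76 mm by 85 mm) begins 54 mm behind the grasp point. The pads swing forward as they close: fully open they stand 13 mm farther back than shut.
Start: joints at [-1.333, 0.15, 1.437, -0, 1.554, -0.134], TCP at [208.866, -535.693, 245.267] pointing down, gripper open.
Joint ranges: [-2.8, 2.8], [-0.68, 2.1], [0.12, 2.68], [-1.39, 4.53], [0.16, 2.79], [-2.81, 2.81]. Speed limits (rad/s): [1.89, 1.89, 2.22, 3.01, 3.01, 3.01].

## Interface

Orientations are given as [roll, pitch, yaw] about the fixed x, y, z axes, in that order (R = Rz(yaw) Ry(pitch) Rx(roll)).
In Python, from bench import readout, optics, r gives the robot as it stands.
- The arm moves only by the tool step_arm, never from a script. Its argument "moves" is a list of rows, each a list of 7 numbers: the shift along the tool's x, y, z in units of 40 mm (1.0 is 40 mm), then the turn, a rotation vector about the tool's x, y, z in degrees, then the opening, from 0 (shut) to 1 (fully open). In form: [[x, y, z, wx, wy, wz, fingers], ...]. A call has exactly 5 rows; each row is the pose to reach, as a shift and turn from the pose commanded when the call began, along the tool's axes at that moment; what a row does not reach only later rows make up. A row lasts 1/10 s, in which the tool goes at most 50 mm and 8.59 degrees, less where a joint would pass 70% of its speed; a pose out of reach is approached as far as the arm can. A call with a gripper value outside its range is refused whole. The fingers move at their own pace and stop on an object; the grip force is fixed at half the most. Time passes only in rows, so rows that repeat a pose let the fingers close, or fill a call up. It gives the time, the measured TCP pose, the force and the opening at its end, in the units of the state.
- readout.get_obs(): the state, without advancing time (a new reading comes with each control period).
- optics.get_image(name): name is "scene" or "top" or "wrist"; returns a dict with "color" (400x640x3 uint8, red, green, blue), "fx", "fy", "cx", "cy" (pixels), "R" (3x3) and "t" (3): a world point X has camera coordinates R X + t; the wrist camera has in their place "hand_eye" (4x4, takes a point from camera to tool coordinates, whose origin is the TCP and whose axes are the flange's). Camera axes: x right, y down, z forward; pixel columns grow to the right and rows downward; lengths in mm; the calibration is good to about 2 mm. A picture is of the moment at which its call begins: read the wrist's pose just before it. There is no depth.
- r.finish_job(): hands the job in, once; it reports no verdict.
The state is a dict: "clock": time; "qpos": joint angles; "qvel": joint speeds; "effort": joint torques, N m; "position": TCP position; "ee_rot": TCP orientation; "force": force on the tool from outside, world axes, zero at the start; "wrist_torque": the same for the moment, N m; "grip_width": finger opening in mm.
Only numpy, scipy, OpenCV 4.12 (cv2) and the standard library are available. Lean on these libraries where they do the work, as an engineer would, in place of code of your own. Each camera call takes 0.05 s, during which the arm holds its last target. There are 200 camera calls.

## Working session

There is one attempt and no reset: what is moved stays moved. The work goes in short steps, Python scripts to look and compute and a tool call to move; the robot and the scene stay as the last step left them, time stands still between calls to the robot, and variables do not carry over. Pictures are saved under pics/ and viewed, about 8 in all and at most 12, crops included, and the job is handed in when it is done.

Besides the shell and the picture viewer there is one more tool, called after ">>>" by a JSON object that holds its "fn" and its "kwargs". step_arm: Moves the arm, as the interface text tells. Its arguments: {"type":"object","properties":{"moves":{"type":"array"}},"required":["moves"]}

```bash
mkdir -p pics; ls; python3 - <<'E'
from bench import readout, optics, r
import cv2
o=readout.get_obs(); print(o)
for n in("scene","top"):
    d=optics.get_image(n); cv2.imwrite(f"pics/{n}0.png",d["color"][:,:,::-1]); print(n,d["fx"],d["fy"],d["cx"],d["cy"],d["R"],d["t"])
print(r.tip_extent)
E
```

```text
pics
{'clock': 0.0, 'qpos': array([-1.33300911e+00,  1.50973382e-01,  1.43804202e+00, -1.63317508e-05,
        1.55379091e+00, -1.33997674e-01]), 'qvel': array([-0.00164757, -0.00025388, -0.00100317, -0.00083373,  0.00043507,
        0.00058943]), 'effort': array([-2.62480127e-03, -7.13046670e+01, -5.70880866e+01, -6.93577931e-05,
        8.66754272e-03, -2.59249049e-05]), 'position': array([ 208.80780543, -535.49514222,  244.67716752]), 'ee_rot': array([-3.14038770e+00, -1.45957436e-04,  3.71785095e-01]), 'force': array([-0.54776587, -0.15690534, -0.41280885]), 'wrist_torque': array([-0.03883095,  0.06224444,  0.02029682]), 'grip_width': 85.26191921854212}
scene 422.0550633634815 422.0550633634815 324.3454790697401 199.26666022323732 [[ 0.56155059  0.82741561  0.00665946]
 [ 0.69613864 -0.46807445 -0.54433199]
 [-0.44727166  0.31030586 -0.83884345]] [-298.60380759 -331.42316511 1159.1273375 ]
top 398.5761269081242 398.5761269081242 318.5008201419024 196.0650706670388 [[-0.02616449 -0.99953935 -0.01537861]
 [-0.99444516  0.02759394 -0.1015746 ]
 [ 0.10195217  0.01263553 -0.99470905]] [  15.17496381  552.64488108 1108.94009214]
14.0
```

View pics/scene0.png

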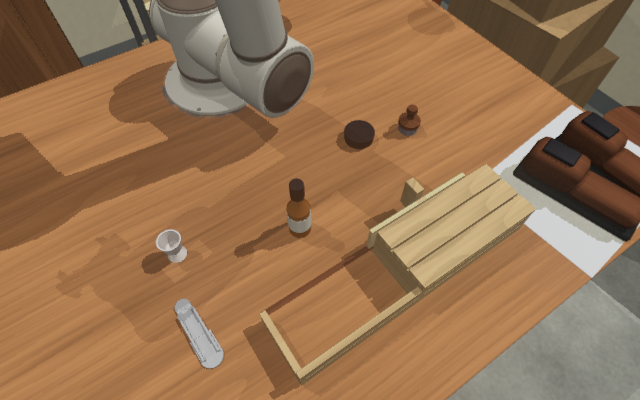

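View pics/top0.png

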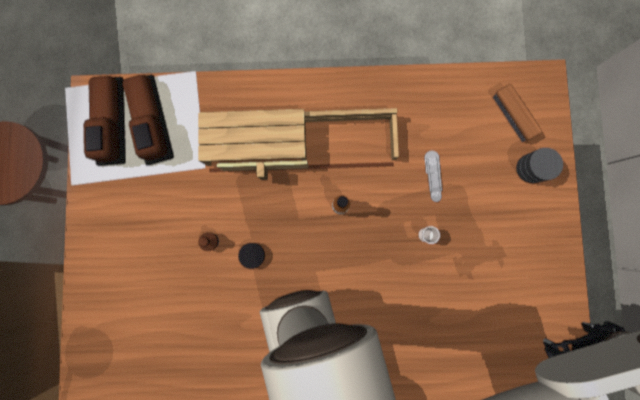

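The scene view shows the bottle at about (299,215), the cleat at (413,190), the roofless bay's mouth running from (265,318) to (375,245), and the egg cup, horn, tin and brush clear of the path. In the top view the bottle cap is at (342,202), the cleat at (261,170), and the groove runs from (210,170) to (392,164). Next I'll zoom in and compute positions.

```bash
cat > h.py <<'E'
import numpy as np, cv2
from bench import readout, optics, r
from scipy.spatial.transform import Rotation as Ro
def ray(d,u,v,z):
    D=d["R"].T@np.array([(u-d["cx"])/d["fx"],(v-d["cy"])/d["fy"],1]); C=-d["R"].T@d["t"]
    return C+D*(z-C[2])/D[2]
def proj(d,X):
    c=d["R"]@np.array(X,float)+d["t"]; return np.array([d["fx"]*c[0]/c[2]+d["cx"],d["fy"]*c[1]/c[2]+d["cy"]])
def rel(target,rpy):
    "shift (units) and turn (deg) from the present pose to a target pose"
    o=readout.get_obs(); R0=Ro.from_euler('xyz',o["ee_rot"]); R1=Ro.from_euler('xyz',rpy)
    return (R0.inv().apply(np.array(target)-o["position"])/40).round(2),np.degrees((R0.inv()*R1).as_rotvec()).round(1)
E
python3 - <<'E'
from h import *
d=optics.get_image("top"); s=optics.get_image("scene")
for n,u,v,z in[("cap",342,202,165),("groove L",210,170,0),("groove R",392,164,0),("cleat",261,165,105),("cleat front",261,177,105),("panel R",306,163,74),("endboard front",396,158,50),("endboard back",395,110,50),("egg",430,235,62),("horn a",432,153,5),("horn b",436,199,5),("tin",252,256,26),("brush",208,241,74)]:
    print(n,ray(d,u,v,z).round(0))
for n,u,v,z in[("cap",297,183,165),("bottle base",300,229,0),("cleat",414,186,105),("egg",170,242,62),("endb front",264,316,50),("endb back",302,376,50)]:
    print("s",n,ray(s,u,v,z).round(0))
cv2.imwrite("pics/topz.png",cv2.resize(d["color"][90:260,190:450,::-1],None,fx=3,fy=3,interpolation=cv2.INTER_CUBIC))
E
```

```text
cap [522. -60. 165.]
groove L [642. 319.   0.]
groove R [ 644. -218.    0.]
cleat [633. 152. 105.]
cleat front [601. 152. 105.]
panel R [641.  32.  74.]
endboard front [ 652. -221.   50.]
endboard back [ 791. -225.   50.]
egg [ 434. -302.   62.]
horn a [ 673. -335.    5.]
horn b [ 537. -339.    5.]
tin [388. 192.  26.]
brush [434. 303.  74.]
s cap [525. -57. 165.]
s bottle base [527. -60.   0.]
s cleat [623. 153. 105.]
s egg [ 442. -300.   62.]
s endb front [ 665. -221.   50.]
s endb back [ 788. -219.   50.]
```

View pics/topz.png

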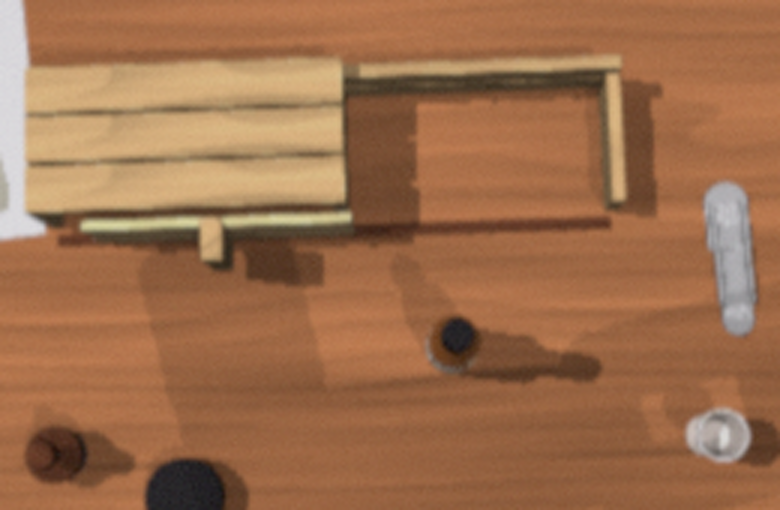

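Positions from the two views agree to about 1 cm:

| Item | World position (mm) |
|---|---|
| Bottle | about (526, -60) |
| Groove | x ≈ 643, crate yaw ≈ 0 |
| Bay middle | y ≈ -90 |
| Cleat | (620, 152) |

I'll approach behind the bottle with the hand leaned back and the fingers forming a narrow fork.

```bash
python3 - <<'E'
from h import *
print(rel([420,-62,245],[np.pi,-0.87,0]))
E
```

```text
(array([ 9.22, -9.11,  0.01]), array([-9.3, 49.3, 19.9]))
```

>>> {"fn": "step_arm", "kwargs": {"moves": [[1,-1,0,-1.2,6.2,2.5,0.4],[2,-2,0,-2.4,12.4,5,0.4],[3,-3,0,-3.6,18.6,7.5,0.4],[4,-4,0,-4.8,24.8,10,0.4],[5,-5,0,-6,31,12.5,0.4]]}}

```text
clock: 0.7
position: [310.0, -305.2, 245.4]
ee_rot: [3.093, -0.553, 0.159]
force: [0.1, -0.1, 0.6]
grip_width: 34.6
```

```bash
python3 - <<'E'
from h import *
print(rel([420,-62,245],[np.pi,-0.87,0]))
E
```

```text
(array([ 3.13, -5.65,  1.67]), array([-3.2, 18. ,  7.4]))
```

>>> {"fn": "step_arm", "kwargs": {"moves": [[0.6,-1.1,0.3,-0.6,3.6,1.4,0.4],[1.2,-2.2,0.6,-1.2,7.2,2.8,0.4],[1.8,-3.3,1.0,-1.8,11,4.2,0.4],[2.5,-4.5,1.3,-2.4,14.4,5.6,0.4],[3.1,-5.6,1.7,-3,18,7.2,0.4]]}}

```text
clock: 1.2
position: [412.5, -99.7, 240.2]
ee_rot: [-3.141, -0.837, 0.017]
force: [0.5, -0.7, 0.7]
grip_width: 34.3
```

```bash
python3 - <<'E'
from h import *
print(rel([445,-62,23],[np.pi,-0.87,0]))
o=readout.get_obs()
d=optics.get_image("wrist"); print(d["hand_eye"],d["fx"],d["cx"],d["cy"],o["position"],o["ee_rot"],o["qpos"])
cv2.imwrite("pics/w1.png",d["color"][:,:,::-1])
E
```

```text
(array([-3.48, -0.93,  4.25]), array([-0.7,  1.9,  0.6]))
[[ 4.02011754e-05 -9.44444927e-01 -3.28669710e-01  8.46886826e+01]
 [ 9.99999271e-01  4.34531251e-04 -1.12632737e-03  8.08131526e-01]
 [ 1.20657143e-03 -3.28669425e-01  9.44444256e-01 -1.29594564e+02]
 [ 0.00000000e+00  0.00000000e+00  0.00000000e+00  1.00000000e+00]] 317.56414590411043 323.1632112395503 192.83867420888353 [412.47980813 -99.72003953 240.19102815] [-3.14145409 -0.83665252  0.0171865 ] [-0.8874012  -0.68160116  2.28062913  0.72662225  1.0730655   0.46360036]
```

View pics/w1.png

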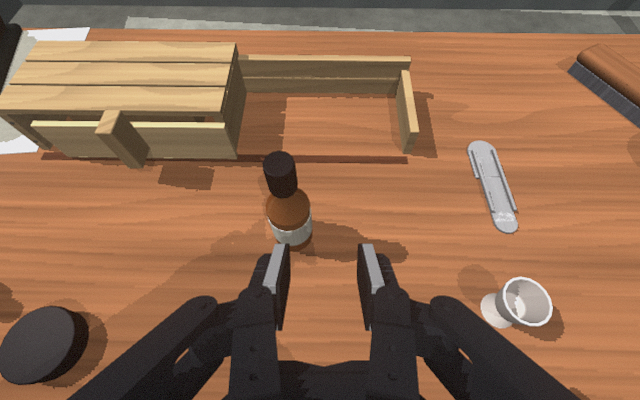

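The wrist view shows the bottle base front edge at about (295,248), with the fork clear of it and the bay empty. Joint 2 is at its limit (-0.68), so I'll use less lean (40°).

```bash
cat >> h.py <<'E'
def wray(u,v,z,d,o):
    H=d["hand_eye"]; R=Ro.from_euler('xyz',o["ee_rot"]).as_matrix()
    D=R@H[:3,:3]@np.array([(u-d["cx"])/d["fx"],(v-d["cy"])/d["fy"],1]); C=R@H[:3,3]+o["position"]
    return C+D*(z-C[2])/D[2]
E
python3 - <<'E'
from h import *
o=readout.get_obs(); d=optics.get_image("wrist")
for n,u,v,z in[("base near",295,248,0),("cap",280,162,165),("groove R",407,159,0),("endb front inner",405,148,0),("panel R",238,120,74),("cleat top",112,123,105),("cleat topR",124,121,105)]: print(n,wray(u,v,z,d,o).round(0))
print(rel([440,-62,200],[np.pi,-0.7,0]))
E
```

```text
base near [508. -58.   0.]
cap [528. -56. 165.]
groove R [ 650. -215.    0.]
endb front inner [ 671. -214.    0.]
panel R [655.  21.  74.]
cleat top [619. 155. 105.]
cleat topR [623. 142. 105.]
(array([-0.3 , -0.86,  1.19]), array([-0.9, -7.9,  1.2]))
```

>>> {"fn": "step_arm", "kwargs": {"moves": [[-0.05,-0.2,0.3,-0.2,-2.5,0.3,0.4],[-0.1,-0.4,0.6,-0.4,-5,0.6,0.4],[-0.2,-0.7,0.9,-0.7,-7,0.9,0.4],[-0.3,-1.0,1.2,-0.9,-8,1.2,0.4],[-0.3,-1.0,1.2,-0.9,-8,1.2,0.4]]}}

```text
clock: 1.8
position: [439.2, -60.3, 199.7]
ee_rot: [3.14, -0.694, -0.005]
force: [-0.1, 0.4, 0.2]
grip_width: 34.3
```

```bash
python3 - <<'E'
from h import *
print(rel([455,-58,100],[np.pi,-0.7,0]),rel([455,-58,23],[np.pi,-0.7,0]),readout.get_obs()["qpos"].round(3))
E
```

```text
(array([-1.29, -0.06,  2.17]), array([ 0.2,  0.3, -0.2])) (array([-2.52, -0.06,  3.65]), array([ 0.2,  0.3, -0.2])) [-0.553 -0.552  2.244  0.446  0.882  0.837]
```

>>> {"fn": "step_arm", "kwargs": {"moves": [[-0.25,0,0.45,0,0,0,0.4],[-0.5,-0.05,0.9,0,0,0,0.4],[-0.8,-0.05,1.3,0,0,0,0.4],[-1.05,-0.05,1.75,0,0,0,0.4],[-1.3,-0.05,2.2,0,0,0,0.4]]}}

```text
clock: 2.3
position: [455.8, -60.9, 99.8]
ee_rot: [3.139, -0.698, -0.007]
force: [0.5, -0.1, -0.6]
grip_width: 34.2
```

```bash
python3 - <<'E'
from h import *
print(rel([455,-58,25],[np.pi,-0.7,0]),readout.get_obs()["qpos"].round(3))
E
```

```text
(array([-1.22, -0.08,  1.42]), array([ 0.4,  0.1, -0.3])) [-0.519 -0.372  2.366  0.588  0.598  0.66 ]
```

>>> {"fn": "step_arm", "kwargs": {"moves": [[-0.35,-0.05,0.4,0,0,0,0.4],[-0.7,-0.1,0.8,0,0,0,0.4],[-1.0,-0.1,1.15,0,0,0,0.4],[-1.2,-0.1,1.4,0,0,0,0.4],[-1.2,-0.1,1.4,0,0,0,0.4]]}}

```text
clock: 2.8
position: [454.3, -56.5, 25.0]
ee_rot: [3.141, -0.695, -0.008]
force: [0.5, 0.6, 1.1]
grip_width: 33.9
```

```bash
python3 - <<'E'
from h import *
o=readout.get_obs()
print(rel([o["position"][0]+100,-58,25],[np.pi,-0.7,0]),o["qpos"].round(3))
d=optics.get_image("wrist");cv2.imwrite("pics/w2.png",d["color"][:,:,::-1])
E
```

```text
(array([1.92, 0.02, 1.6 ]), array([ 0.3,  0.3, -0.4])) [-0.507 -0.2    2.445  0.888  0.405  0.329]
```

View pics/w2.png

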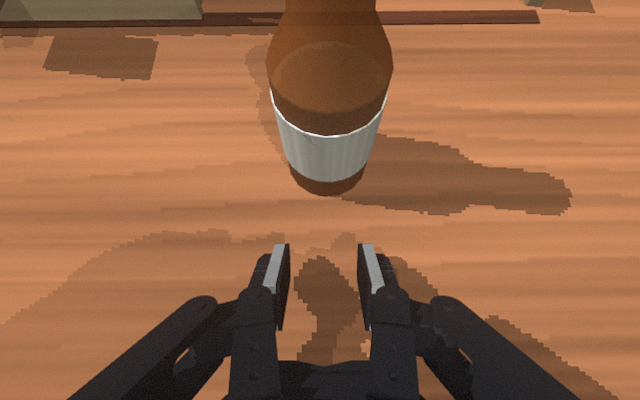

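The wrist view shows the fork about 2 mm off the bottle's centre (bottle u≈329, fork u≈324). It is upright with its base edge at (327,194). I'll make contact slowly.

>>> {"fn": "step_arm", "kwargs": {"moves": [[0.12,0.02,0.1,0,0,0,0.4],[0.27,0.04,0.22,0,0,0,0.4],[0.42,0.05,0.35,0,0,0,0.4],[0.55,0.05,0.46,0,0,0,0.4],[0.61,0.05,0.51,0,0,0,0.4]]}}

```text
clock: 3.35
position: [487.7, -57.8, 26.3]
ee_rot: [3.14, -0.697, -0.005]
force: [0.4, -1.6, 0.3]
grip_width: 34.4
```

>>> {"fn": "step_arm", "kwargs": {"moves": [[0.06,0,0.05,0,0,0,0.4],[0.12,0,0.1,0,0,0,0.4],[0.18,0,0.15,0,0,0,0.4],[0.24,0,0.2,0,0,0,0.4],[0.3,0,0.25,0,0,0,0.4]]}}

```text
clock: 3.85
position: [502.5, -58.0, 26.1]
ee_rot: [3.14, -0.697, -0.006]
force: [-0.8, 0.1, 1.1]
grip_width: 34.1
```

>>> {"fn": "step_arm", "kwargs": {"moves": [[0.06,0,0.05,0,0,0,0.4],[0.12,0,0.1,0,0,0,0.4],[0.18,0,0.15,0,0,0,0.4],[0.24,0,0.2,0,0,0,0.4],[0.3,0,0.25,0,0,0,0.4]]}}

```text
clock: 4.35
position: [518.3, -58.1, 26.2]
ee_rot: [3.14, -0.697, -0.006]
force: [-1.3, 0.6, -0.6]
grip_width: 34.1
```

```bash
python3 - <<'E'
from h import *
o=readout.get_obs()
print(rel([o["position"][0]+100,-57,26],[np.pi,-0.7,0]),o["qpos"].round(3))
d=optics.get_image("wrist");cv2.imwrite("pics/w3.png",d["color"][:,:,::-1])
E
```

```text
(array([ 1.91, -0.05,  1.61]), array([ 0.3,  0.2, -0.3])) [-0.413 -0.044  2.313  0.881  0.333  0.399]
```

View pics/w3.png

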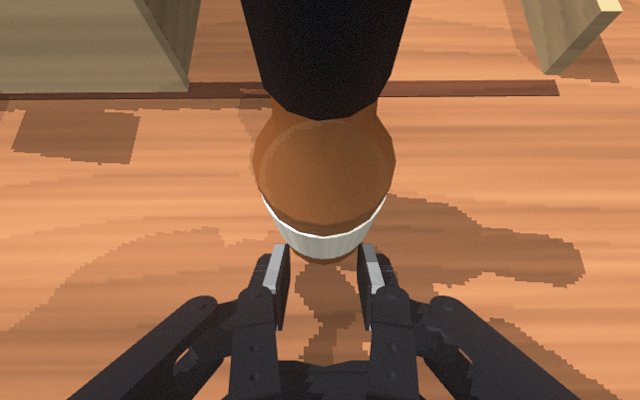

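Contact is being made: the bottle sits in the fork and stands upright, with the groove at v≈90. I'll push on, keeping an eye on joint 5.

>>> {"fn": "step_arm", "kwargs": {"moves": [[0.08,0,0.07,0,0,0,0.4],[0.18,0,0.15,0,0,0,0.4],[0.28,0,0.23,0,0,0,0.4],[0.38,0,0.32,0,0,0,0.4],[0.48,0,0.4,0,0,0,0.4]]}}

```text
clock: 4.9
position: [543.5, -58.3, 26.2]
ee_rot: [3.14, -0.697, -0.006]
force: [-1.8, 0.3, 0.2]
grip_width: 34.3
```

>>> {"fn": "step_arm", "kwargs": {"moves": [[0.1,0,0.085,0,0,0,0.4],[0.2,0,0.17,0,0,0,0.4],[0.3,0,0.25,0,0,0,0.4],[0.4,0,0.34,0,0,0,0.4],[0.5,0,0.42,0,0,0,0.4]]}}

```text
clock: 5.4
position: [569.5, -58.5, 26.2]
ee_rot: [3.14, -0.697, -0.006]
force: [-1.3, 0.1, -0.6]
grip_width: 34.1
```

```bash
python3 - <<'E'
from h import *
o=readout.get_obs()
print(rel([o["position"][0]+100,-57,26],[np.pi,-0.7,0]),o["qpos"].round(3))
d=optics.get_image("scene");cv2.imwrite("pics/s4.png",cv2.resize(d["color"][120:390,200:500,::-1],None,fx=2,fy=2))
E
```

```text
(array([ 1.91, -0.06,  1.61]), array([ 0.3,  0.2, -0.3])) [-0.357  0.063  2.204  0.828  0.302  0.492]
```

View pics/s4.png

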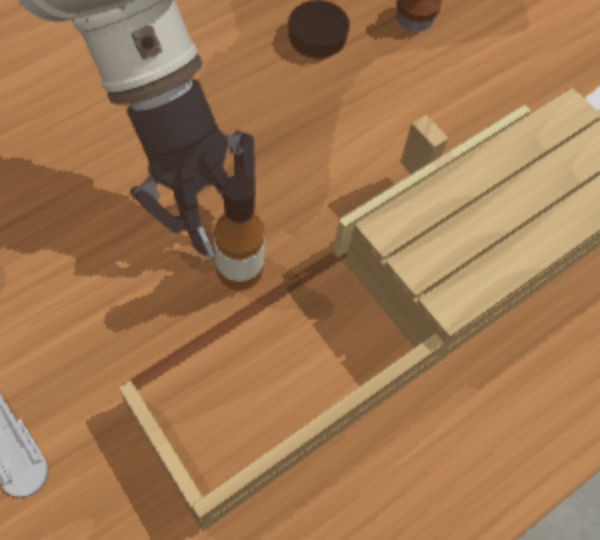

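The bottle is upright in the fork at crop (240,255), just before the groove, and the mouth ahead is clear. I'll continue for about 115 mm.

>>> {"fn": "step_arm", "kwargs": {"moves": [[0.1,0,0.085,0,0,0,0.4],[0.2,0,0.17,0,0,0,0.4],[0.3,0,0.25,0,0,0,0.4],[0.4,0,0.34,0,0,0,0.4],[0.5,0,0.42,0,0,0,0.4]]}}

```text
clock: 5.95
position: [595.7, -58.7, 26.2]
ee_rot: [3.14, -0.697, -0.006]
force: [-1.1, 0.4, 0.1]
grip_width: 34.4
```

>>> {"fn": "step_arm", "kwargs": {"moves": [[0.1,0,0.085,0,0,0,0.4],[0.2,0,0.17,0,0,0,0.4],[0.3,0,0.25,0,0,0,0.4],[0.4,0,0.34,0,0,0,0.4],[0.5,0,0.42,0,0,0,0.4]]}}

```text
clock: 6.45
position: [621.8, -58.9, 26.1]
ee_rot: [3.14, -0.697, -0.006]
force: [-1.5, -1.2, 1.5]
grip_width: 34.1
```

>>> {"fn": "step_arm", "kwargs": {"moves": [[0.1,0,0.085,0,0,0,0.4],[0.2,0,0.17,0,0,0,0.4],[0.3,0,0.25,0,0,0,0.4],[0.4,0,0.34,0,0,0,0.4],[0.5,0,0.42,0,0,0,0.4]]}}

```text
clock: 6.95
position: [647.9, -59.1, 26.1]
ee_rot: [3.14, -0.697, -0.006]
force: [-2.0, 0.2, 0.8]
grip_width: 34.2
```

```bash
python3 - <<'E'
from h import *
o=readout.get_obs()
print(rel([o["position"][0]+100,-57,26],[np.pi,-0.7,0]),o["qpos"].round(3))
d=optics.get_image("scene");cv2.imwrite("pics/s5.png",cv2.resize(d["color"][120:390,200:500,::-1],None,fx=2,fy=2))
t=optics.get_image("top");cv2.imwrite("pics/t5.png",cv2.resize(t["color"][90:260,190:450,::-1],None,fx=3,fy=3))
E
```

```text
(array([ 1.92, -0.07,  1.61]), array([ 0.3,  0.2, -0.3])) [-0.297  0.209  2.031  0.693  0.289  0.673]
```

View pics/s5.png

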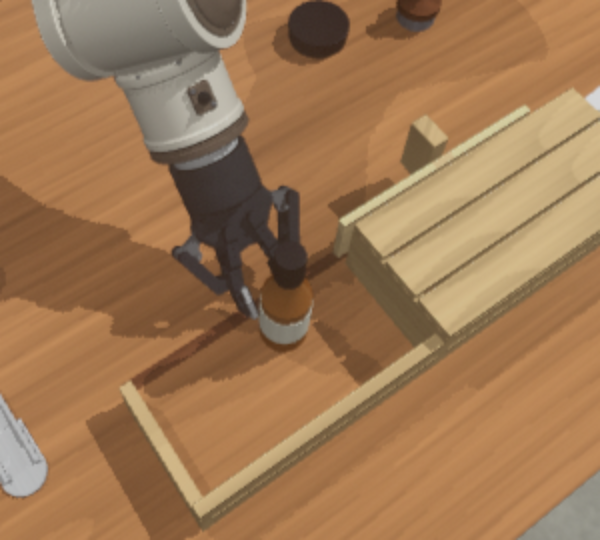

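The bottle is upright and now past the groove (base at crop (287,345)). One more push of about 38 mm, slowing at the end, then I'll back straight out.

>>> {"fn": "step_arm", "kwargs": {"moves": [[0.1,0,0.085,0,0,0,0.4],[0.2,0,0.17,0,0,0,0.4],[0.3,0,0.25,0,0,0,0.4],[0.4,0,0.34,0,0,0,0.4],[0.46,0,0.385,0,0,0,0.4]]}}

```text
clock: 7.55
position: [672.0, -59.2, 26.0]
ee_rot: [3.14, -0.697, -0.006]
force: [-1.1, -0.1, -0.1]
grip_width: 34.1
```

>>> {"fn": "step_arm", "kwargs": {"moves": [[0.08,0,0.067,0,0,0,0.4],[0.16,0,0.134,0,0,0,0.4],[0.22,0,0.185,0,0,0,0.4],[0.26,0,0.22,0,0,0,0.4],[0.28,0,0.235,0,0,0,0.4]]}}

```text
clock: 8.05
position: [686.2, -59.3, 26.0]
ee_rot: [3.14, -0.697, -0.006]
force: [-0.6, -0.1, -1.5]
grip_width: 34.1
```

>>> {"fn": "step_arm", "kwargs": {"moves": [[-0.05,0,-0.04,0,0,0,0.4],[-0.15,0,-0.12,0,0,0,0.4],[-0.35,0,-0.29,0,0,0,0.4],[-0.7,0,-0.58,0,0,0,0.4],[-1.2,0,-1.0,0,0,0,0.4]]}}

```text
clock: 8.55
position: [622.7, -58.9, 25.9]
ee_rot: [3.139, -0.697, -0.006]
force: [-0.2, -0.7, 0.2]
grip_width: 34.0
```

>>> {"fn": "step_arm", "kwargs": {"moves": [[-0.4,0,-0.34,0,0,0,0.2],[-0.8,0,-0.67,0,0,0,0],[-1.2,0,-1.0,0,0,0,0],[-1.6,0,-1.35,0,0,0,0],[-2,0,-1.7,0,0,0,0]]}}

```text
clock: 9.05
position: [517.0, -57.9, 26.6]
ee_rot: [3.14, -0.697, -0.006]
force: [0.8, -0.4, -0.0]
grip_width: -0.1
```

```bash
python3 - <<'E'
from h import *
o=readout.get_obs(); print(o["qpos"].round(3))
d=optics.get_image("scene");t=optics.get_image("top")
a=cv2.resize(d["color"][150:390,220:480,::-1],None,fx=1.5,fy=1.5)
b=cv2.resize(t["color"][90:330,190:450,::-1],None,fx=1.5,fy=1.5)
cv2.imwrite("pics/st6.png",np.hstack([a,b]))
for p in([540,-58,160],[560,210,160],[617,200,60]): print(p,rel(p,[np.pi,-0.5,0]))
E
```

```text
[-0.413 -0.048  2.316  0.879  0.334  0.401]
[540, -58, 160] (array([ 2.6 ,  0.01, -2.18]), array([  0.3, -11.3,  -0.3]))
[560, 210, 160] (array([ 2.95, -6.7 , -1.9 ]), array([  0.3, -11.3,  -0.3]))
[617, 200, 60] (array([ 2.44, -6.46,  0.93]), array([  0.3, -11.3,  -0.3]))
```

View pics/st6.png

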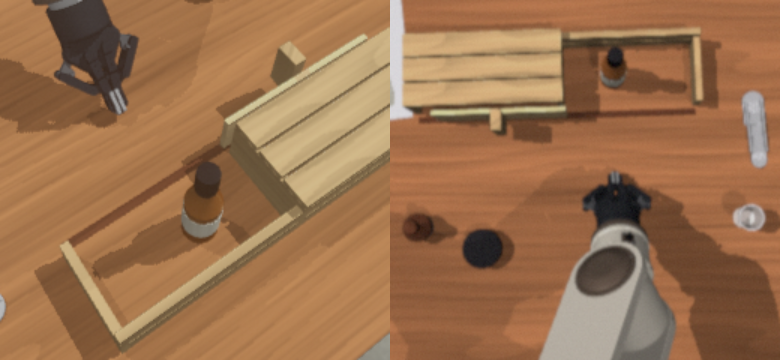

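The bottle stands upright at about x = 715, behind the groove, with the bystanders undisturbed (composite: bottle cap (208,180) scene, (615,57) top). Now up and over to the left of the cleat with the fingers shut.

>>> {"fn": "step_arm", "kwargs": {"moves": [[0.6,0,-0.6,0,-2,0,0],[1.2,-0.6,-1.2,0,-4,0,0],[1.8,-1.6,-1.6,0,-6,0,0],[2.3,-2.7,-1.9,0,-8,0,0],[2.5,-3.8,-2.1,0,-10,0,0]]}}

```text
clock: 9.65
position: [538.3, 46.2, 131.7]
ee_rot: [-3.141, -0.53, -0.007]
force: [0.8, 0.1, -0.7]
grip_width: -0.2
```

```bash
python3 - <<'E'
from h import *
o=readout.get_obs(); print(o["qpos"].round(3))
for p in([555,200,160],[608,200,65]): print(p,rel(p,[np.pi,-0.5,0]))
E
```

```text
[-0.078 -0.144  2.06   0.057  0.698  1.465]
[555, 200, 160] (array([ 0.7 , -3.85, -0.41]), array([ 0.2, -1.7, -0.3]))
[608, 200, 65] (array([ 0.64, -3.86,  2.31]), array([ 0.2, -1.7, -0.3]))
```

>>> {"fn": "step_arm", "kwargs": {"moves": [[0.2,-0.9,-0.2,0,-0.5,0,0],[0.3,-1.9,-0.3,0,-1,0,0],[0.5,-2.9,-0.4,0,-1.5,0,0],[0.6,-3.85,-0.4,0,-1.5,0,0],[0.6,-3.85,-0.4,0,-1.5,0,0]]}}

```text
clock: 10.15
position: [551.3, 204.3, 156.9]
ee_rot: [-3.138, -0.504, -0.001]
force: [-0.2, 0.5, -0.4]
grip_width: -0.0
```

```bash
python3 - <<'E'
from h import *
o=readout.get_obs(); print(o["qpos"].round(3))
for p in([555,200,160],[608,202,65]): print(p,rel(p,[np.pi,-0.5,0]))
d=optics.get_image("wrist");cv2.imwrite("pics/w7.png",d["color"][:,:,::-1])
E
```

```text
[ 0.297 -0.029  1.891 -0.194  0.803  1.969]
[555, 200, 160] (array([ 0.12,  0.11, -0.02]), array([-0.2, -0.2, -0.1]))
[608, 202, 65] (array([0.13, 0.07, 2.7 ]), array([-0.2, -0.2, -0.1]))
```

View pics/w7.png

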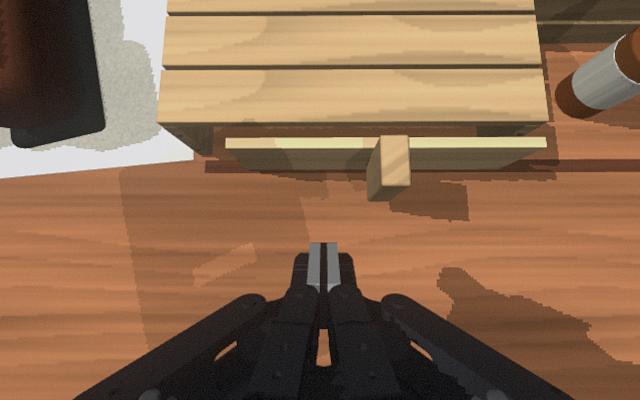

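The wrist view shows the shut fingers at (323,250) and the cleat top spanning (381–410, 136–187), on its right side as wanted. I'll locate it and descend.

```bash
python3 - <<'E'
from h import *
o=readout.get_obs(); d=optics.get_image("wrist")
for n,u,v,z in[("cleat back L",381,136,105),("cleat back R",408,136,105),("cleat front R",410,187,105),("cleat front L",382,187,105),("panel top front L",226,148,74),("panel top front R",546,148,74),("grooveR",640,165,0)]: print(n,wray(u,v,z,d,o).round(0))
E
```

```text
cleat back L [636. 163. 105.]
cleat back R [636. 145. 105.]
cleat front R [601. 145. 105.]
cleat front L [601. 163. 105.]
panel top front L [638. 277.  74.]
panel top front R [638.  30.  74.]
grooveR [ 644. -116.    0.]
```

>>> {"fn": "step_arm", "kwargs": {"moves": [[0.05,0.05,0.6,0,0,0,0],[0.1,0.05,1.3,0,0,0,0],[0.1,0.05,2.0,0,0,0,0],[0.1,0.05,2.6,0,0,0,0],[0.1,0.05,2.6,0,0,0,0]]}}

```text
clock: 10.75
position: [604.4, 196.2, 64.1]
ee_rot: [-3.141, -0.499, -0.006]
force: [-0.0, 0.4, 0.3]
grip_width: 0.0
```

Cleat left face is at y = 163 and x runs 601–636, so 244 mm of travel to the stop (y ≈ -90). Pushing along tool +y.

>>> {"fn": "step_arm", "kwargs": {"moves": [[0,0.15,0,0,0,0,0],[0,0.3,0,0,0,0,0],[0,0.4,0,0,0,0,0],[0,0.5,0,0,0,0,0],[0,0.6,0,0,0,0,0]]}}

```text
clock: 11.25
position: [605.0, 173.9, 68.1]
ee_rot: [-3.139, -0.505, -0.005]
force: [-0.4, 2.0, 1.8]
grip_width: -0.2
```

>>> {"fn": "step_arm", "kwargs": {"moves": [[0,0.15,0,0,0,0,0],[0,0.35,0,0,0,0,0],[0,0.55,0,0,0,0,0],[0,0.75,0,0,0,0,0],[0,1.0,0,0,0,0,0]]}}

```text
clock: 11.75
position: [604.7, 133.4, 67.2]
ee_rot: [-3.139, -0.503, -0.005]
force: [1.0, 1.4, 0.1]
grip_width: 0.1
```

>>> {"fn": "step_arm", "kwargs": {"moves": [[0,0.25,0,0,0,0,0],[0,0.5,0,0,0,0,0],[0,0.75,0,0,0,0,0],[0,1.0,0,0,0,0,0],[0,1.25,0,0,0,0,0]]}}

```text
clock: 12.25
position: [604.4, 83.2, 67.0]
ee_rot: [-3.139, -0.503, -0.005]
force: [1.0, 1.7, -0.5]
grip_width: 0.2
```

>>> {"fn": "step_arm", "kwargs": {"moves": [[0,0.25,0,0,0,0,0],[0,0.5,0,0,0,0,0],[0,0.75,0,0,0,0,0],[0,1.0,0,0,0,0,0],[0,1.25,0,0,0,0,0]]}}

```text
clock: 12.75
position: [604.2, 33.3, 66.9]
ee_rot: [-3.139, -0.503, -0.005]
force: [1.4, 2.2, 0.5]
grip_width: -0.3
```

>>> {"fn": "step_arm", "kwargs": {"moves": [[0,0.25,0,0,0,0,0],[0,0.5,0,0,0,0,0],[0,0.75,0,0,0,0,0],[0,1.0,0,0,0,0,0],[0,1.25,0,0,0,0,0]]}}

```text
clock: 13.25
position: [603.9, -16.7, 66.8]
ee_rot: [-3.139, -0.503, -0.005]
force: [0.7, 3.3, 0.3]
grip_width: 0.1
```

```bash
python3 - <<'E'
from h import *
o=readout.get_obs(); print(o["qpos"].round(3))
print(rel([604,-66,64],[np.pi,-0.5,0]))
d=optics.get_image("wrist");cv2.imwrite("pics/w8.png",d["color"][:,:,::-1])
E
```

```text
[-0.206  0.09   1.975  0.178  0.589  1.245]
(array([-0.03,  1.23,  0.06]), array([ 0. , -0.2, -0.2]))
```

View pics/w8.png

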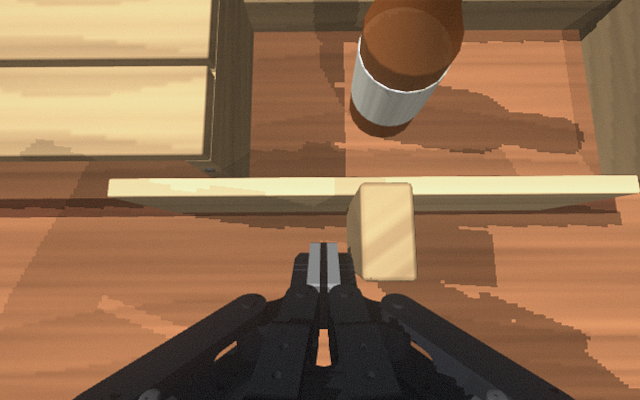

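The panel slides fine with about 2–3 N. The bottle stands upright well behind it, with its base edge at (380,135) and the panel top at v≈187. Now the last 50 mm, slowly up to the stop.

>>> {"fn": "step_arm", "kwargs": {"moves": [[0,0.25,0,0,0,0,0],[0,0.5,0,0,0,0,0],[0,0.7,0,0,0,0,0],[0,0.85,0,0,0,0,0],[0,1.0,0,0,0,0,0]]}}

```text
clock: 13.8
position: [603.9, -56.3, 66.7]
ee_rot: [-3.139, -0.503, -0.005]
force: [0.0, 1.3, 0.1]
grip_width: 0.2
```

>>> {"fn": "step_arm", "kwargs": {"moves": [[0,0.05,0,0,0,0,0],[0,0.1,0,0,0,0,0],[0,0.15,0,0,0,0,0],[0,0.2,0,0,0,0,0],[0,0.25,0,0,0,0,0]]}}

```text
clock: 14.3
position: [603.9, -65.8, 66.7]
ee_rot: [-3.139, -0.503, -0.004]
force: [1.1, 12.7, -0.8]
grip_width: 0.1
```

>>> {"fn": "step_arm", "kwargs": {"moves": [[0,0.03,0,0,0,0,0],[0,0.05,0,0,0,0,0],[0,0.05,0,0,0,0,0],[0,0.05,0,0,0,0,0],[0,0.05,0,0,0,0,0]]}}

```text
clock: 14.8
position: [603.9, -66.1, 66.7]
ee_rot: [-3.137, -0.503, -0.004]
force: [3.5, 22.5, 1.5]
grip_width: -0.3
```

>>> {"fn": "step_arm", "kwargs": {"moves": [[0,-0.1,0,0,0,0,0],[0,-0.3,0,0,0,0,0],[0,-0.5,-0.2,0,0,0,0],[-0.2,-0.6,-0.8,0,0,0,0],[-0.4,-0.6,-1.5,0,0,0,0]]}}

```text
clock: 15.3
position: [560.1, -42.9, 111.8]
ee_rot: [-3.139, -0.502, -0.004]
force: [0.6, -1.0, 0.4]
grip_width: -0.0
```

>>> {"fn": "step_arm", "kwargs": {"moves": [[-0.2,0,-0.6,0,0,0,0],[-0.4,0,-1.2,0,0,0,0],[-0.6,0,-1.8,0,0,0,0],[-0.6,0,-1.8,0,0,0,0],[-0.6,0,-1.8,0,0,0,0]]}}

```text
clock: 15.8
position: [505.4, -43.7, 164.0]
ee_rot: [-3.14, -0.505, -0.004]
force: [0.5, 0.9, -0.2]
grip_width: -0.1
```

```bash
python3 - <<'E'
from h import *
print(readout.get_obs()["position"])
d=optics.get_image("scene");t=optics.get_image("top")
a=cv2.resize(d["color"][80:390,140:540,::-1],None,fx=1,fy=1)
b=cv2.resize(t["color"][70:380,180:560,::-1],None,fx=1,fy=1)
cv2.imwrite("pics/f.png",np.hstack([a,b]))
E
```

```text
[505.39768407 -43.65735182 163.97446848]
```

View pics/f.png

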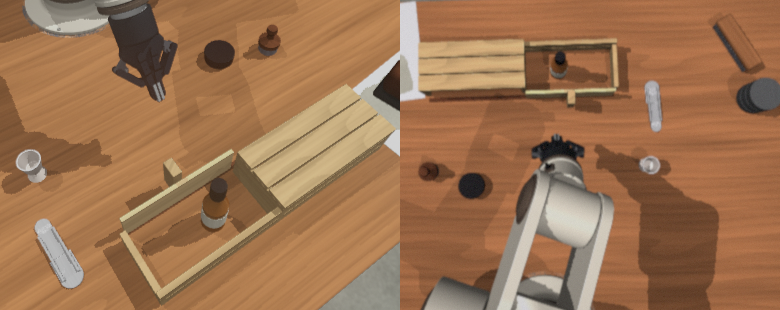

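The final composite shows the panel fully across the bay, with the cleat at scene (173,170) and top (571,97). The bottle is upright inside at (215,205), the bystanders are in place, and the arm is clear.

```bash
python3 -c "
from bench import r
print(r.finish_job())"
```

```text
the job is handed in; nothing more can be done
None
```

The polish bottle is standing upright in the roofless bay and the panel is fully across it. I handed the job in at about 15.9 s on the robot's clock.

- **Bottle:** I pushed it low down with the fingers held as a narrow fork and the hand leaned back about 40°. The force stayed around 1–2 N and I never gripped it. It ended at about x = 715–720, well beyond the groove at x ≈ 643.
- **Panel:** I pushed the cleat from its left with shut fingers. The force was about 2–3 N until it reached the stop. There it rose to 12.7 N and then 22.5 N with no further movement. The cleat ended about 90 mm right of the robot's centre line, level with the bay's middle as I measured it.
- **Final pictures:** The bottle is upright behind the closed panel. The tin, brush, egg cup and shoe horn look unmoved, and the arm is clear of everything.
- **Checks that disagreed:** My readings of the groove's position in x differed by up to 7 mm between views. Joint 2 briefly read -0.6816, just past its -0.68 limit, during the first approach. I backed it off at once by using less lean. Whether that counts as passing the joint's range I can't tell, because handing in gave no verdict.

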